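# Put the tray of rolls away in the bread cabinet

### The job

The tray of rolls has been left sticking out of the low bread cabinet. With your fingertips push the tray all the way in until it stops, then push the cabinet door fully shut, and leave everything alone at the end. Push only: do not lift or carry the tray, do not touch the rolls, and do not disturb the other things on the bench.

Things in the scene. Friction and masses are not known exactly. Their poses are not given: they have to be found in the camera images.
- cabinet: Low steel bread cabinet, clear top, fixed; 320 mm deep, 280 wide, 115 high. Origin: middle of the front edge of its underside, on the bench; +x runs into it, +y left along the front. Opening in the front plane (x = 0), 258 wide, floor 25 mm above the bench. The top panel begins 18 mm behind that plane. A tray slides straight in along +x between the side walls until it meets the rear wall.
- tray: Loose aluminium tray on the cabinet floor, sticking out of the opening, two rolls on it; about 0.7 kg empty, 300 mm long (x), 250 wide (y). Base 4 mm, side and back rims 20 high; at the front (-x) end an upright plate 62 high, 6 thick, full width. Origin: centre of the underside, 25 mm above the bench; +x points into the cabinet. Slides at about 2 to 12 N.
- tray_front (a point): Top edge of the tray's front plate, on its outer face, middle of its width, 87 mm above the bench; axes as the tray's. Push this face along the cabinet's +x. With the tray home it lies 10 mm inside the front plane (x = +0.010 in the cabinet's frame); at the start 50 to 100 mm outside.
- door (a joint): Angle q (rad) of the steel door: 0 shut, 1.65 to 1.85 at the start, stop at 2.0. Upright hinge at the front right (-y); turns easily (0.03 N m), no latch, stays where left. Panel 280 mm wide, 12 thick, from 5 to 114 mm above the bench. In the cabinet's frame it runs from the hinge along (-sin q, cos q); its outer face, the one to push, faces (-cos q, -sin q).
- door_hinge (a point): Point on the door's hinge axis, in the plane of its outer face, at x = -0.014, y = -0.140 in the cabinet's frame, 59.5 mm above the bench; turns with the door: its +y runs along the panel from the hinge, its -x is the outward normal of the outer face.
- door_handle (a point): Grip point of the upright black bar handle (65 mm long, 11 mm thick), 250 mm from the hinge along the panel and 35 mm out from the outer face, 59 mm above the bench. It need not be used.
- jar: White jar with steel cap, 84 mm across, 130 mm high, standing on the bench left of the cabinet; origin: centre of its underside. Leave alone.
- brush: Pastry brush with wooden handle, 200 mm long, about 20 mm high, lying on the bench left of the work; origin: its middle, on the bench; x along it. Leave alone.
- mug: White mug, 80 mm across, 90 mm high, standing on the bench right of the cabinet; origin: centre of its underside. Leave alone.
- roll0: Bread roll on the left of the tray, 76 mm across, 41 mm high; origin: centre of its underside. At least 55 mm of clear tray lies between the front plate and any roll. Do not touch.
- roll1: Bread roll on the right of the tray, 76 mm across, 41 mm high; origin: centre of its underside. At least 55 mm of clear tray lies between the front plate and any roll. Do not touch.
Not all that is in view belongs to the job. Leave any pink, red or yellow look-alike of the roll0 alone.

How it is judged:
On the way, in this order (a step that is already met when the one before it is completed fails the run):
1. the tray is pushed home while the door still stands open (x of tray_front in the frame of cabinet above 0.004 m and value of joint door above 0.5 rad), for 0.2 s.
2. the door is then pushed shut (x of tray_front in the frame of cabinet above 0.004 m and value of joint door below 0.03 rad), for 0.2 s.
At the end, for the whole second after the job is handed in: The tray's front plate is within 6 mm of its fully home place, the door is within 0.03 rad of shut (about 8 mm at its free edge), tray and door are at rest, the tray lies flat on the cabinet floor with the two rolls upright on it, and jar, brush and mug are within 20 mm of where they stood (all of step 2 and velocity of joint door between -0.02 and 0.02 rad/s and height (world z) of tray below 0.03 m and linear speed of tray below 0.01 m/s and z of roll0 in the frame of tray between -0.004 and 0.012 m and angle between each of roll0, roll1's own z axis and vertical below 0.3 rad and z of roll1 in the frame of tray between -0.004 and 0.012 m and distance of each of jar, brush, mug from where it was at the start of the episode below 0.02 m); the robot touches nothing.
It fails at once if the tray is lifted more than 12 mm off the cabinet floor or tipped over 0.15 rad (height (world z) of tray above 0.037 m or angle between tray's own z axis and vertical above 0.15 rad).
It fails at once if the robot touches a roll (contact force between any of the fingers, the arm and roll0 above 0.3 N or contact force between any of the fingers, the arm and roll1 above 0.3 N).
It fails at once if a roll is lifted or tipped (z of any of roll0, roll1 in the frame of tray above 0.03 m or angle between any of roll0, roll1's own z axis and vertical above 0.6 rad).
It fails at once if a bystander is moved by more than 20 mm (distance of any of jar, brush, mug from where it was at the start of the episode above 0.02 m).
It also fails if it takes over 64 s, if anything falls off the work surface, if the arm or the gripper's body presses on something with over 40 N, if the wrist force passes 120 N, or if a joint passes its speed limit or range.

### The arm

A 7-joint arm with a two-finger parallel gripper is mounted at the origin on the work surface. World frame = base frame: x ahead of the robot, y to its left, z up, the work surface at z = 0. Lengths are in m, angles in rad, forces in N, time in s.
With the tool pointing down it reaches from about 0.4 to 0.875 m from the base axis. Payload 4.4 kg.
Tool frame: the origin (TCP) lies midway between the tips of the shut fingers; the grasp point (between the pads) lies behind it (r.tcp_to_grasp is the z of the grasp point in the tool frame, in m); z points along the fingers, y is the line along which they close (so a half turn about z gives the same grasp; the last joint's range is limited). The gripper opens to 85 mm and grips with 20 to 120 N. Pads are 22 mm wide; open, the fingers measure 114 mm over their backs; the gripper's body (76 mm by 85 mm) begins 54 mm behind the grasp point. The pads swing forward as they close: fully open they stand 13 mm farther back than shut.
Start: joints at [1.157, 0.628, 0.038, 1.517, -0.027, 0.996, -0.02], TCP at [0.222, -0.611, 0.231] pointing down, gripper open.
Joint ranges: [-3.06, 3.06], [-0.37, 2.12], [-1.25, 1.32], [0.18, 2.47], [-1.1, 4.24], [0.23, 1.98], [-2.94, 2.94]. Speed limits (rad/s): [2.57, 2.57, 3.14, 3.14, 3.14, 3.14, 3.14].

### API

Orientations are given as a unit quaternion [x, y, z, w].
In Python, from workcell import r gives the robot as it stands.
- The arm moves only by the shell command python3 -m jog 'ROWS'. ROWS is JSON, a list of rows, each a list of 3 entries, a list of its own where there are three numbers: the opening, from 0 (shut) to 1 (fully open), then the shift along the world's x, y, z in m, then the turn about the world's z in degrees. In form: [[claw, [dx, dy, dz], yaw], ...]. A call has 1 to 10 rows; each row is the pose to reach, as a shift and turn from the pose commanded when the call began; what a row does not reach only later rows make up. A row lasts 1/10 s, in which the tool goes at most 50 mm and 8.59 degrees, less where a joint would pass 70% of its speed; a pose out of reach is approached as far as the arm can. A call with a gripper value outside its range is refused whole. The fingers move at their own pace and stop on an object; the grip force is fixed at half the most. Time passes only in rows, so rows that repeat a pose let the fingers close. It gives the time, the measured TCP pose, the force, the opening and the grip force at its end, in the units of the state.
- r.get_state(): the state, without advancing time (a new reading comes with each control period).
- r.capture(name): name is "side" or "top"; returns a dict with "frame" (384x512x3 uint8, blue, green, red), "K" (3x3 intrinsics, pixels), "rvec" (rotation vector, rad) and "tvec" (3), from world to camera coordinates, as OpenCV has them. Camera axes: x right, y down, z forward; pixel columns grow to the right and rows downward; lengths in m; the calibration is good to about 2 mm. A picture is of the moment at which its call begins. There is no depth.
- r.job_done(): hands the job in; it is judged then, once.
The state is a dict: "t": time; "joint_pos": joint angles; "qd": joint speeds; "tau": joint torques, N m; "position": TCP position; "eef_rot": TCP orientation; "ft_force": force on the tool from outside, world axes, zero at the start; "torque": the same for the moment, N m; "gripper_width": finger opening in m; "grip_force": force on a finger pad.
Only numpy, scipy, OpenCV 4.12 (cv2) and the standard library are available. Lean on these libraries where they do the work, as an engineer would, in place of code of your own. Each camera call takes 0.05 s, during which the arm holds its last target. There are 200 camera calls.

## Working session

There is one attempt and no reset: what is moved stays moved. The work goes in short steps, Python scripts to look and compute and a shell command to move; the robot and the scene stay as the last step left them, time stands still between calls to the robot, and variables do not carry over. Pictures are saved under pics/ and viewed, at most 10 in all, crops included, and the job is handed in when it is done.

```bash
mkdir -p pics; python3 - <<'E'
from workcell import r
import cv2
for n in("top","side"):
    c=r.capture(n); cv2.imwrite(f"pics/{n}0.png",cv2.resize(c["frame"],(800,600)) if 0 else c["frame"]); print(n,c["K"],c["rvec"],c["tvec"])
s=r.get_state();print(s["t"],s["position"],s["eef_rot"],r.tcp_to_grasp)
E
```

```text
top [[439.07362846   0.         246.21215417]
 [  0.         439.07362846 191.59114226]
 [  0.           0.           1.        ]] [ 2.1494489  -2.20575871  0.09074626] [0.01761586 0.59821359 1.43444436]
side [[418.29685364   0.         255.80024471]
 [  0.         418.29685364 192.21084363]
 [  0.           0.           1.        ]] [ 1.01654124 -2.31358547  1.185851  ] [0.40040053 0.32229363 0.7425904 ]
0.1 [ 0.22136341 -0.61055984  0.23048125] [ 9.84915260e-01  1.73035316e-01 -1.69113607e-04 -8.26024577e-04] -0.0187
```

View pics/top0.png

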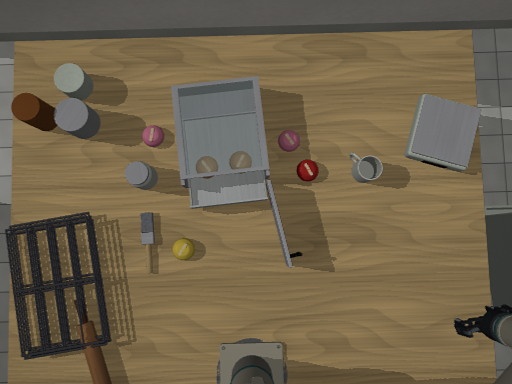

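View pics/side0.png

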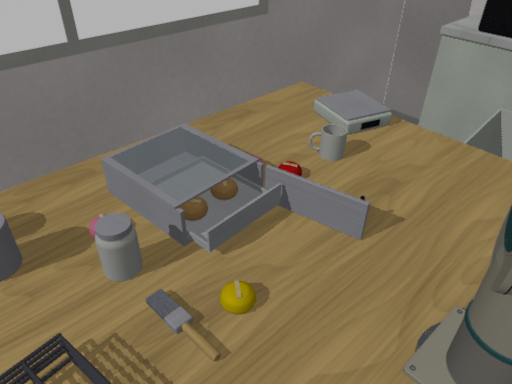

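Top view: the cabinet is at about (220,130). The tray front plate runs from (192,205) to (268,198), with the rolls at (207,166) and (240,161). The door runs from (268,180) to (290,265) with its handle at (296,254). The yellow (183,249), red (308,170) and pink (153,135) and (289,140) items are look-alikes and stay alone. The other light boxes that could be mistaken for the target are the scale (443,132) and the rack (60,285). I choose the tray with the two brown rolls, and check it in a close crop.

```bash
python3 - <<'E'
import cv2
a=cv2.imread("pics/top0.png")[70:280,160:320]
cv2.imwrite("pics/c0.png",cv2.resize(a[95:205],None,fx=5,fy=5,interpolation=cv2.INTER_CUBIC))
cv2.imwrite("pics/c1.png",cv2.resize(a[0:120],None,fx=5,fy=5,interpolation=cv2.INTER_CUBIC))
E
```

```text
(no output)
```

View pics/c0.png

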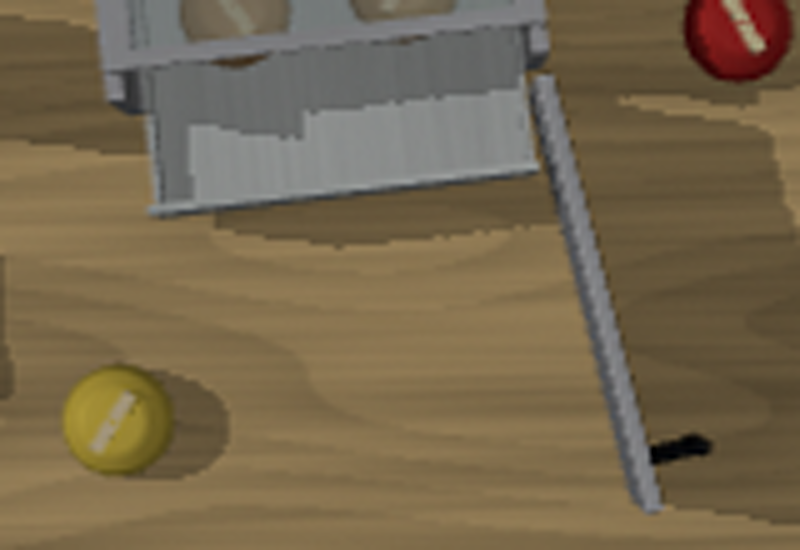

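View pics/c1.png

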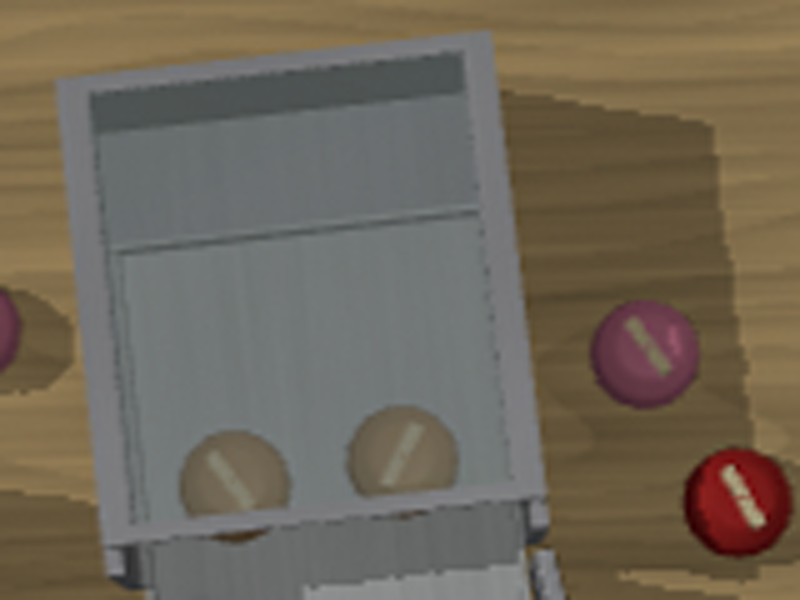

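The crops show the right tray. Crop c0 (offset 160,165, scale 5) has the plate's top edge from (152,213) to (537,171). The door's top runs from (545,78) to (658,508). Crop c1 (offset 160,70) has the roof corners at (57,80), (492,32), (547,497) and (105,547).

```bash
cat > h.py <<'E'
import numpy as np,cv2
from workcell import r
def cam(n):
    c=r.capture(n); R=cv2.Rodrigues(np.array(c["rvec"],float))[0]; return c,np.array(c["K"]),R,np.array(c["tvec"]).ravel()
def px(K,R,t,u,v,z):
    C=-R.T@t; d=R.T@np.linalg.inv(K)@[u,v,1]; return (C+d*(z-C[2])/d[2])
E
python3 - <<'E'
from h import *
c,K,R,t=cam("top")
def f(u,v,oy,z): return px(K,R,t,160+(u+.5)/5-.5,oy+(v+.5)/5-.5,z)
P={}
for n,u,v,oy,z in [("trayL",152,213,165,.087),("trayR",537,171,165,.087),("bl",57,80,70,.115),("br",492,32,70,.115),("fr",547,497,70,.115),("fl",105,547,70,.115),("dh",553,76,165,.114),("dt",660,506,165,.114),("dti",640,511,165,.114),("handle",705,443,165,.09),("yellow",118,420,165,.03)]:
    P[n]=f(u,v,oy,z)[:2]; print(n,P[n].round(4))
for a,b in [("fl","bl"),("fr","br")]:
    d=P[b]-P[a]; print(np.degrees(np.arctan2(d[1],d[0])),np.linalg.norm(d))
for a,b in [("br","bl"),("fr","fl"),("trayR","trayL")]:
    d=P[b]-P[a]; print(np.degrees(np.arctan2(-d[0],d[1])),np.linalg.norm(d))
X=np.array([[-0,.14],[0,-.14]])
# fit cabinet pose
src=np.array([[.018,.14],[.018,-.14],[.32,-.14],[.32,.14]]);dst=np.array([P[k] for k in("fl","fr","br","bl")])
A=src-src.mean(0);B=dst-dst.mean(0);th=np.arctan2((A[:,0]*B[:,1]-A[:,1]*B[:,0]).sum(),(A*B).sum())
M=np.array([[np.cos(th),-np.sin(th)],[np.sin(th),np.cos(th)]]);o=dst.mean(0)-M@src.mean(0)
print("cab",o,np.degrees(th),(dst-(src@M.T+o)).round(4).tolist())
for k in P: print(k,(M.T@(P[k]-o)).round(4))
E
```

```text
trayL [0.5482 0.1818]
trayR [ 0.5685 -0.0633]
bl [0.9358 0.2329]
br [ 0.9599 -0.045 ]
fr [ 0.66  -0.071]
fl [0.6357 0.2063]
dh [ 0.626  -0.0738]
dt [ 0.3583 -0.1316]
dti [ 0.3555 -0.1192]
handle [ 0.3946 -0.1635]
yellow [0.4159 0.2135]
5.072189486060332 0.3012955374706134
4.968423824511566 0.30096100348164434
4.940702218656959 0.27894936054246616
5.009393648929914 0.27840373734589613
4.752587563775498 0.24598901677258858
cab [0.62950171 0.06607082] 4.999406424585127 [[0.0005, -0.0008], [0.0004, 0.0008], [-0.0006, 0.0005], [-0.0003, -0.0005]]
trayL [-0.0709  0.1224]
trayR [-0.072  -0.1236]
bl [0.3197 0.1395]
br [ 0.3194 -0.1394]
fr [ 0.0185 -0.1393]
fl [0.0184 0.1391]
dh [-0.0157 -0.1391]
dt [-0.2874 -0.1732]
dti [-0.2891 -0.1607]
handle [-0.254  -0.2082]
yellow [-0.1999  0.1655]
```

Cabinet origin is at (0.6295, 0.066) with yaw 5°. The tray front is at −0.071, so the push is about 81 mm. The door angle is about 1.69. I'll shut the fingers, turn the tool −15°, and go over at the present height.

```bash
python3 -m jog '[[0,[0.03,0.03,0],-3],[0,[0.06,0.065,0],-6],[0,[0.09,0.1,0],-9],[0,[0.12,0.135,0],-12],[0,[0.15,0.17,0],-15],[0,[0.18,0.2,0],-15],[0,[0.205,0.23,0],-15],[0,[0.23,0.26,0],-15],[0,[0.235,0.3,0],-15],[0,[0.24,0.34,0],-15]]'; python3 -m jog '[[0,[0.01,0.04,0],0],[0,[0.015,0.08,0],0],[0,[0.02,0.12,0],0],[0,[0.03,0.16,0],0],[0,[0.035,0.2,0],0],[0,[0.04,0.24,0],0],[0,[0.045,0.28,0],0],[0,[0.05,0.327,0],0],[0,[0.053,0.327,0],0],[0,[0.053,0.327,0],0]]'
```

```text
t: 1.15
position: [0.4621, -0.2694, 0.2309]
eef_rot: [0.999, 0.043, -0.0, -0.0]
ft_force: [0.4, 0.6, -0.6]
gripper_width: -0.0001
grip_force: 0.0
t: 2.15
position: [0.5146, 0.0572, 0.2311]
eef_rot: [0.999, 0.045, -0.0, 0.0]
ft_force: [0.3, -1.3, -0.3]
gripper_width: -0.0
grip_force: 0.0
```

```bash
python3 -m jog '[[0,[0,0,-0.04],0],[0,[0,0,-0.08],0],[0,[0,0,-0.12],0],[0,[0,0,-0.15],0],[0,[0,0,-0.171],0],[0,[0,0,-0.171],0],[0,[0,0,-0.171],0]]'; python3 - <<'E'
from h import *
c=r.capture("side");cv2.imwrite("pics/s1.png",cv2.resize(c["frame"][100:290,90:380],None,fx=2.7,fy=2.7))
E
```

```text
t: 2.85
position: [0.5145, 0.0544, 0.0605]
eef_rot: [0.999, 0.042, -0.0, 0.0]
ft_force: [0.9, 0.2, 0.0]
gripper_width: -0.0001
grip_force: 0.0
```

View pics/s1.png

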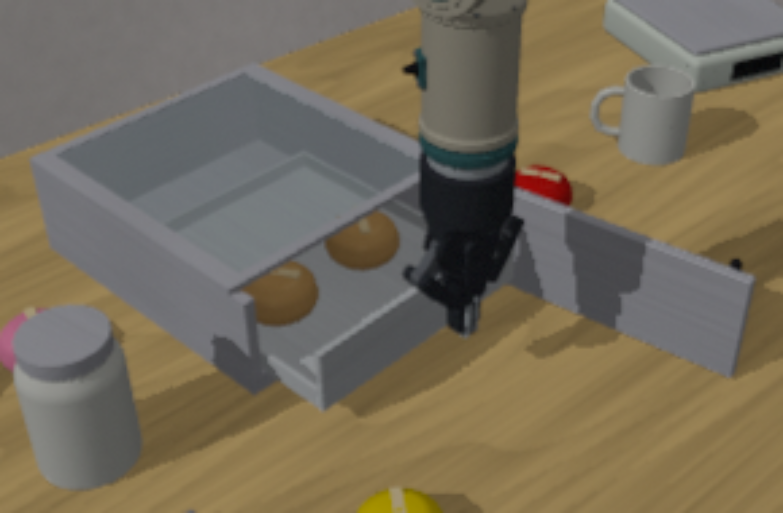

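The picture shows the shut fingertips at (463,325) of the crop, clear in front of the plate. I'll push slowly along the cabinet's +x.

```bash
python3 -m jog '[[0,[0.01,0.001,0],0],[0,[0.018,0.002,0],0],[0,[0.024,0.002,0],0],[0,[0.029,0.003,0],0],[0,[0.034,0.003,0],0],[0,[0.039,0.003,0],0],[0,[0.044,0.004,0],0],[0,[0.049,0.004,0],0],[0,[0.054,0.005,0],0],[0,[0.06,0.005,0],0]]'; python3 -m jog '[[0,[0.005,0,0],0],[0,[0.01,0.001,0],0],[0,[0.015,0.001,0],0],[0,[0.02,0.002,0],0],[0,[0.025,0.002,0],0],[0,[0.03,0.003,0],0],[0,[0.034,0.003,0],0],[0,[0.038,0.003,0],0],[0,[0.042,0.004,0],0],[0,[0.045,0.004,0],0]]'
```

```text
t: 3.9
position: [0.5703, 0.0607, 0.0597]
eef_rot: [0.999, 0.043, -0.005, 0.0]
ft_force: [-8.0, 0.8, 4.7]
gripper_width: -0.0002
grip_force: 3.7
t: 4.9
position: [0.616, 0.0647, 0.0597]
eef_rot: [0.999, 0.043, -0.004, 0.0]
ft_force: [-7.0, -0.2, 5.1]
gripper_width: 0.0002
grip_force: 3.7
```

```bash
python3 -m jog '[[0,[0.003,0,0],0],[0,[0.006,0,0],0],[0,[0.008,0.001,0],0],[0,[0.01,0.001,0],0],[0,[0.012,0.001,0],0],[0,[0.012,0.001,0],0]]'; python3 -m jog '[[0,[0.002,0,0],0],[0,[0.004,0,0],0],[0,[0.004,0,0],0]]'
```

```text
t: 5.5
position: [0.6282, 0.0656, 0.0597]
eef_rot: [0.999, 0.043, -0.004, 0.0]
ft_force: [-6.9, -0.4, 3.1]
gripper_width: 0.0001
grip_force: 3.2
t: 5.8
position: [0.628, 0.0656, 0.0592]
eef_rot: [0.999, 0.043, -0.008, 0.0]
ft_force: [-14.0, -0.3, 9.4]
gripper_width: 0.0001
grip_force: 7.1
```

The tray stopped at the expected place: force rose, and TCP cabinet x is −0.0015, which puts the face at about +0.010. I'll back off, lift, and confirm.

```bash
python3 -m jog '[[0,[-0.02,-0.002,0],0],[0,[-0.06,-0.006,0],0],[0,[-0.1,-0.009,0],0],[0,[-0.1,-0.009,0.04],0],[0,[-0.1,-0.009,0.08],0],[0,[-0.1,-0.009,0.12],0],[0,[-0.11,-0.03,0.16],0],[0,[-0.12,-0.07,0.17],0],[0,[-0.13,-0.11,0.17],0],[0,[-0.14,-0.15,0.17],0]]'; python3 -m jog '[[0,[-0.01,-0.04,0],0],[0,[-0.02,-0.08,0],0],[0,[-0.02,-0.12,0],0],[0,[-0.02,-0.125,0],0],[0,[-0.02,-0.125,0],0]]'
python3 - <<'E'
from h import *
c,K,R,t=cam("top");cv2.imwrite("pics/t2.png",cv2.resize(c["frame"][130:280,160:330],None,fx=4,fy=4,interpolation=cv2.INTER_CUBIC))
print(r.get_state()["joint_pos"])
E
```

```text
t: 6.8
position: [0.4955, -0.0853, 0.2312]
eef_rot: [0.999, 0.043, 0.001, 0.0]
ft_force: [0.1, 0.8, -0.9]
gripper_width: -0.0001
grip_force: 0.0
t: 7.3
position: [0.4753, -0.2105, 0.2303]
eef_rot: [0.999, 0.041, -0.0, 0.0]
ft_force: [0.1, 0.5, -0.1]
gripper_width: -0.0003
grip_force: 0.0
[ 0.29363223  0.44494665  0.09470919  1.8818833  -0.05660366  0.81784658
 -1.06743545]
```

View pics/t2.png

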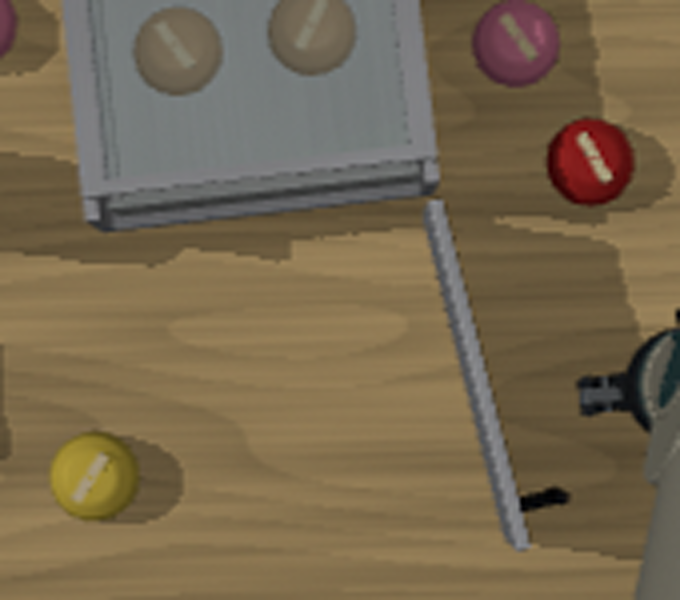

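The tray is home at (270,205) of the crop, the door is untouched, and the tool is out on the right at (600,395). Next I work out the door arc, turning the tool with the door and contacting 0.17 m from the hinge.

```bash
python3 - <<'E'
import numpy as np
th=np.radians(5);M=np.array([[np.cos(th),-np.sin(th)],[np.sin(th),np.cos(th)]]);o=np.array([.6295,.0661])
def w(q,d,s=.17): return o+M@(np.array([-.014,-.14])+s*np.array([-np.sin(q),np.cos(q)])+d*np.array([-np.cos(q),-np.sin(q)]))
a=w(1.69,.06);print("approach",a.round(4),"yaw turn 97, shift",(a-[.4753,-.2105]).round(4))
for q in list(np.arange(1.69,0,-.0845))+[0,]:
    print(round(q,3),(w(q,.0115)-a).round(4).tolist(),round(np.degrees(q-1.69),1))
E
```

```text
approach [ 0.4737 -0.1682] yaw turn 97, shift [-0.0016  0.0423]
1.69 [-0.0099, 0.0475] 0.0
1.606 [-0.0132, 0.0615] -4.8
1.521 [-0.0154, 0.0757] -9.7
1.436 [-0.0163, 0.0901] -14.5
1.352 [-0.016, 0.1045] -19.4
1.267 [-0.0144, 0.1188] -24.2
1.183 [-0.0117, 0.1329] -29.0
1.098 [-0.0078, 0.1468] -33.9
1.014 [-0.0027, 0.1602] -38.7
0.929 [0.0035, 0.1732] -43.6
0.845 [0.0107, 0.1857] -48.4
0.76 [0.019, 0.1974] -53.3
0.676 [0.0283, 0.2085] -58.1
0.591 [0.0384, 0.2187] -62.9
0.507 [0.0494, 0.228] -67.8
0.422 [0.0611, 0.2364] -72.6
0.338 [0.0735, 0.2437] -77.5
0.253 [0.0864, 0.25] -82.3
0.169 [0.0999, 0.2551] -87.1
0.084 [0.1137, 0.2591] -92.0
0 [0.1278, 0.2619] -96.8
```

```bash
python3 -m jog '[[0,[0,0,0],8],[0,[0,0,0],16],[0,[0,0,0],24],[0,[0,0,0],32],[0,[0,0,0],40],[0,[0,0,0],48],[0,[0,0,0],56],[0,[0,0,0],64],[0,[0,0,0],72],[0,[0,0,0],80]]'; python3 -m jog '[[0,[0,0,0],8],[0,[0,0,0],17],[0,[0,0,0],17]]'
```

```text
t: 8.35
position: [0.476, -0.2067, 0.2304]
eef_rot: [0.735, 0.679, 0.0, -0.0]
ft_force: [0.4, -0.1, 0.1]
gripper_width: -0.0001
grip_force: 0.0
t: 8.65
position: [0.4759, -0.2071, 0.2303]
eef_rot: [0.628, 0.778, 0.0, -0.0]
ft_force: [0.5, -0.3, 0.4]
gripper_width: -0.0003
grip_force: 0.0
```

```bash
python3 -m jog '[[0,[0,0,-0.04],0],[0,[0,0,-0.08],0],[0,[0,0,-0.12],0],[0,[0,0,-0.15],0],[0,[0,0.01,-0.17],0],[0,[0,0.02,-0.17],0],[0,[-0.002,0.03,-0.17],0],[0,[-0.002,0.039,-0.17],0],[0,[-0.002,0.039,-0.17],0]]'
```

```text
t: 9.55
position: [0.4746, -0.1682, 0.0617]
eef_rot: [0.629, 0.777, 0.001, 0.001]
ft_force: [1.3, 0.2, 0.3]
gripper_width: 0.0
grip_force: 0.0
```

```bash
python3 -m jog '[[0,[-0.004,0.02,0],0],[0,[-0.008,0.036,0],0],[0,[-0.01,0.047,0],0],[0,[-0.013,0.061,0],-5],[0,[-0.015,0.076,0],-10],[0,[-0.016,0.09,0],-15],[0,[-0.016,0.105,0],-19],[0,[-0.014,0.119,0],-24],[0,[-0.012,0.133,0],-29],[0,[-0.008,0.147,0],-34]]'; python3 -m jog '[[0,[0.005,0.013,0],-5],[0,[0.011,0.026,0],-10],[0,[0.019,0.039,0],-14],[0,[0.027,0.051,0],-19],[0,[0.036,0.062,0],-24],[0,[0.046,0.072,0],-29],[0,[0.057,0.081,0],-34],[0,[0.057,0.081,0],-34]]'
python3 - <<'E'
from h import *
c,K,R,t=cam("side");cv2.imwrite("pics/s3.png",c["frame"])
s=r.get_state();print(s["position"],s["eef_rot"])
E
```

```text
t: 10.55
position: [0.466, -0.023, 0.0609]
eef_rot: [0.831, 0.557, 0.0, 0.0]
ft_force: [0.3, 0.0, -0.3]
gripper_width: 0.0002
grip_force: 0.0
t: 11.35
position: [0.5247, 0.0595, 0.0609]
eef_rot: [0.956, 0.292, 0.002, 0.0]
ft_force: [0.3, -0.4, -1.0]
gripper_width: -0.0001
grip_force: 0.0
[0.52335513 0.0583986  0.06074734] [9.56100107e-01 2.93039113e-01 7.94470980e-04 1.80586650e-04]
```

View pics/s3.png

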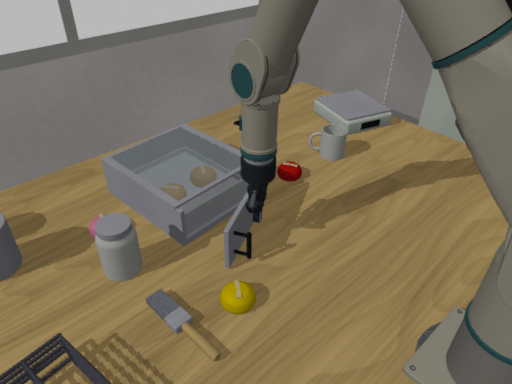

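The door follows the fingers; its free edge is near (228,262) and the handle at (248,245). I'll finish the arc, slowing at the end.

```bash
python3 -m jog '[[0,[0.012,0.008,0],-5],[0,[0.024,0.016,0],-10],[0,[0.037,0.022,0],-14],[0,[0.05,0.027,0],-19],[0,[0.057,0.029,0],-22],[0,[0.064,0.031,0],-24],[0,[0.069,0.032,0],-26],[0,[0.073,0.033,0],-28],[0,[0.076,0.034,0],-29],[0,[0.078,0.034,0],-29]]'; python3 -m jog '[[0,[0.002,0,0],0],[0,[0.004,0,0],0],[0,[0.004,0,0],0],[0,[0.004,0,0],0]]'
```

```text
t: 12.4
position: [0.5993, 0.0919, 0.0601]
eef_rot: [0.999, 0.043, -0.001, -0.0]
ft_force: [-4.7, 0.3, 1.6]
gripper_width: 0.0001
grip_force: 0.0
t: 12.8
position: [0.5989, 0.0919, 0.0591]
eef_rot: [0.999, 0.043, -0.006, -0.0]
ft_force: [-9.8, 0.0, 2.3]
gripper_width: -0.0001
grip_force: 0.0
```

Firm stop. I'll back off gently, clear the door, and look.

```bash
python3 -m jog '[[0,[-0.008,-0.001,0],0],[0,[-0.03,-0.003,0],0],[0,[-0.07,-0.006,0],0],[0,[-0.1,-0.01,0.03],0],[0,[-0.1,-0.05,0.07],0],[0,[-0.1,-0.1,0.11],0],[0,[-0.1,-0.15,0.15],0],[0,[-0.1,-0.2,0.17],0],[0,[-0.1,-0.25,0.17],0],[0,[-0.1,-0.3,0.17],0]]'
python3 - <<'E'
from h import *
c,K,R,t=cam("top");cv2.imwrite("pics/t3.png",cv2.resize(c["frame"][70:230,120:300],None,fx=4.4,fy=3.7*4.4/3.7*0.85,interpolation=cv2.INTER_CUBIC) if 0 else cv2.resize(c["frame"][120:230,160:300],None,fx=5,fy=5,interpolation=cv2.INTER_CUBIC))
# predicted outer-face top edge, q=0 and 0.03
th=np.radians(5);M=np.array([[np.cos(th),-np.sin(th)],[np.sin(th),np.cos(th)]]);o=np.array([.6295,.0661])
for q in(0,.03,.06):
    for s in (0,.28):
        w=o+M@(np.array([-.014,-.14])+s*np.array([-np.sin(q),np.cos(q)]))
        p=cv2.projectPoints(np.array([[*w,.114]]),np.array(c["rvec"]),np.array(c["tvec"]),K,None)[0].ravel()
        print(q,s,((p+.5-[160,120])*5-.5).round(1))
E
```

```text
t: 13.8
position: [0.5057, -0.1759, 0.2294]
eef_rot: [0.999, 0.043, 0.003, 0.001]
ft_force: [-0.3, -0.6, 0.2]
gripper_width: 0.0003
grip_force: 0.0
0 0 [554.1 298.2]
0 0.28 [109.  348.6]
0.03 0 [554.1 298.2]
0.03 0.28 [110.6 361.9]
0.06 0 [554.1 298.2]
0.06 0.28 [112.5 375.1]
```

View pics/t3.png

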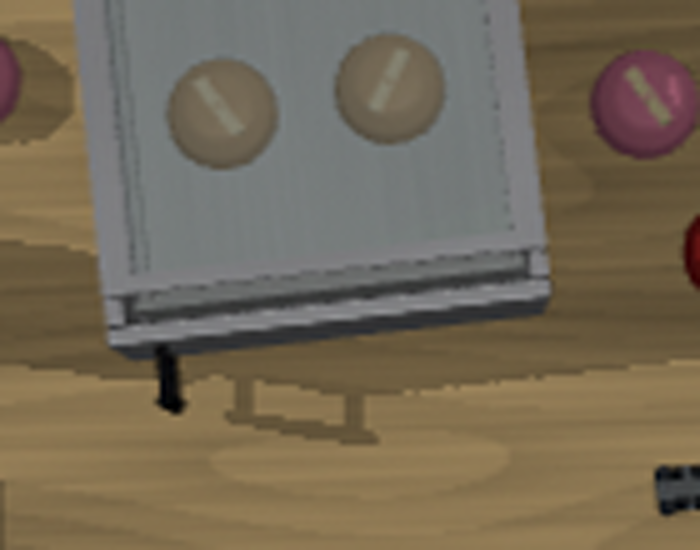

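The door's outer top edge runs from (110,347) to (549,297), which matches q = 0. The rolls are upright, and the tool at (680,490) is clear. Handing in.

```bash
python3 -m jog '[[0,[0,0,0],0],[0,[0,0,0],0],[0,[0,0,0],0],[0,[0,0,0],0]]'; python3 -c "
from workcell import r
print(r.job_done())"
```

```text
t: 14.25
position: [0.5048, -0.172, 0.2271]
eef_rot: [0.999, 0.044, -0.0, -0.0]
ft_force: [0.3, -0.1, 0.6]
gripper_width: -0.0001
grip_force: 0.0
the job is handed in; nothing more can be done
None
```

I pushed the tray home and then the door shut, both until they stopped firmly. I handed the job in at about 14 s with the robot clear of everything; the hand-in gave no verdict.

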